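# Turn a washed spot plate wells-down on the drain mat

### The arm

A 7-joint arm with a two-finger parallel gripper is mounted at the origin on a cart in front of the work surface, level with it; the furniture and walls round the work are solid. World frame = base frame: x ahead of the robot, y to its left, z up, the work surface at z = 0. Lengths are in m, angles in degrees, forces in N, time in s.
With the tool pointing down it reaches from about 0.425 to 0.875 m from the base axis. Payload 4.7 kg.
Tool frame: the origin (TCP) lies at the very end of the fingers, on their centre line; the grasp point (between the pads) lies 19 mm behind it; z points along the fingers, x is the direction in which the jaws open and shut, and the axes are right-handed (so a half turn about z gives the same grasp; the last joint's range is limited). The gripper opens to 87 mm and grips with 3 to 60 N. Pads are 19 mm wide; open, the fingers measure 117 mm over their backs; the gripper's body (75 mm by 190 mm) begins 51 mm behind the grasp point.
Start: joints at [-72.76, 18.392, -4.016, 83.108, 1.295, 78.541, -3.26], TCP at [0.184, 0.623, 0.194] pointing down, gripper open.
Joint ranges: [-163.93, 163.93], [-17.29, 119.83], [-79.2, 71.16], [3.27, 140.29], [-89.18, 269.18], [5.43, 117.66], [-154.24, 154.24]. Speed limits (degrees/s): [147.25, 147.25, 180, 180, 180, 180, 180].

### API

Orientations are given as [roll, pitch, yaw] about the fixed x, y, z axes, in that order (R = Rz(yaw) Ry(pitch) Rx(roll)).
In Python, from cell import sensors, vision, env gives the robot as it stands.
- The arm moves only by the shell command python3 -m inch 'ROWS' [OPENING] [FORCE]. ROWS is a JSON object of lists of equal length, an entry for each row: "dp": the shift along the tool's x, y, z in m, a list of three; "turn": the turn about the tool's z in degrees. A call has 1 to 8 rows; each row shifts and turns the commanded pose from where the row before left it, along the tool's axes as they then stand; what a row does not reach is not made up. A row lasts 1/8 s, in which the tool goes at most 62.5 mm and 10.7 degrees, less where a joint would pass 70% of its speed; a pose out of reach is approached as far as the arm can. A call is refused whole if a number of a shift passes 0.0625 or a number of a turn 10.7, either way. A call with a gripper value outside its range is refused whole. OPENING is the closure, from -1 (fully open) to 1 (shut), set as the call begins (- or left out, the last holds). The fingers move at their own pace and stop on an object; FORCE is the grip in N (left out, the last holds). Time passes only in rows, so rows that do not move let the fingers close. It gives the time, the measured TCP pose, the force and the opening at its end, in the units of the state.
- sensors.get_obs(): the state, without advancing time (a new reading comes with each control period).
- vision.read_camera(name): name is "side" or "top" or "wrist"; returns the picture (480x640x3 uint8, blue, green, red); there is no depth.
- vision.get_calibration(name): a dict with "K" (3x3 intrinsics, pixels), "k1" (the pictures are not rectified: a ray, as slopes to the right and down, at radius r is drawn at 1 + k1 r^2 times it, then the intrinsics apply), "pose" (4x4, takes a point from camera to world coordinates). Camera axes: x right, y down, z forward; pixel columns grow to the right and rows downward; lengths in m; the calibration is good to about 2 mm. A picture is of the moment at which its call begins: read the wrist's pose just before it. get_calibration takes no time and is no camera call; for the wrist camera it gives the pose at the moment of the call.
- env.sign_off(): hands the job in, once; it reports no verdict.
The state is a dict: "time_s": time; "qpos": joint angles; "joint_velocities": joint speeds; "effort": joint torques, N m; "tool_pos": TCP position; "tool_rot": TCP orientation; "force": force on the tool from outside, world axes, zero at the start; "wrist_torque": the same for the moment, N m; "grip_width": finger opening in m.
Only numpy, scipy, OpenCV 4.12 (cv2) and the standard library are available. Lean on these libraries where they do the work, as an engineer would, in place of code of your own. Each camera call takes 0.05 s, during which the arm holds its last target.

### The job

The white spot plate on the black mat has been washed and must drain upside down. Without pinching or lifting it, gently push it against the steel ramp until it tips up and leans on the top of the ramp with its near edge at the ramp's foot; then, from behind the ramp, push its raised edge back over so that it flips towards you and lies wells-down, flat on the mat in front of the ramp. Leave everything else on the bench where it is.

Things in the scene. Friction and masses are not known exactly. Their poses are not given: they have to be found in the camera images.
- turning_stand: fixed turning stand: black rubber drain mat 260 x 170 mm, top 4 mm above the worktop, with two slick polished steel leaves near its far end forming a steepening ramp. Origin at worktop level under the middle of the ramp's foot line; x points from open mat to ramp, y left along the foot line, z up. Mat from x = -190 to +70, y = -85 to +85 mm; rubber grips the plate
- ramp_foot (a point): middle of the ramp's foot line, on the mat's top. From this line each leaf rises at 38 degrees to 14 mm above the mat at x = 18 mm (stand's x), at 48 degrees to 30 mm at x = 32, at 58 degrees to 46 mm at x = 42, then at 66 degrees to its crest, 56 mm above the mat at x = 47. The leaves stand at y = -60 to -32 and +32 to +60 mm; the slot between them, 64 mm wide, is open from front to back
- ramp_crest (a point): point midway between the crests of the two leaves (in the open slot), 47 mm beyond the foot line and 56 mm above the mat. Behind the crests the leaves have upright backs (to x = 53 mm) and a 3 mm high foot flange to x = 65 mm; the space behind is free
- spot_plate: loose white porcelain spot plate, 85 mm (x) by 105 mm (y) by 12 mm thick, 100 to 170 g, twelve wells in its top face, plain underside. Origin at the centre of its underside; z points out of the wells' face. At the start it lies flat on the mat, wells up, 18 to 48 mm before the ramp, its x pointing within 12 degrees of the stand's x
- near_edge (a point): middle of the plate's edge farther from the ramp, underside level (plate x = -42 mm). Pushed squarely here, fingertips within 3 mm of the mat (higher they ride onto the edge as it tips), the plate's far edge slides up the leaves, until this edge meets the foot line; let go there, the plate stays leaning on the crests at about 50 degrees
- far_edge (a point): middle of the plate's edge nearer the ramp, underside level (plate x = +42 mm). When the plate leans, this edge is some 64 mm above the mat and 54 mm beyond the foot line, and the bare underside faces the slot; pushed back to about 10 degrees past upright, the plate topples onto the mat
- red_stopper: dark red rubber stopper, 28 mm across, 28 mm tall, standing beside the mat; origin at the centre of its underside; leave alone
- tape_roll: roll of tan tape lying flat, 72 mm across, 18 mm tall, beside the mat; origin at the centre of its underside; leave alone
- amber_bottle: small amber reagent bottle, 52 mm across, 97 mm tall, right of the mat; origin at the centre of its underside; leave alone
- strip_box: closed green and red carton, 45 x 115 mm, 75 mm tall, left of the mat; origin at the centre of its underside; leave alone
- red_cap_jar: white jar with a red cap, 63 mm across, 98 mm tall, left of the mat; origin at the centre of its underside; leave alone
- petri_dish: glass Petri dish with lid, 95 mm across, 16 mm tall, far left; origin at the centre of its underside; leave alone
- marker: white marker pen with a blue cap, 139 mm long, 16 mm thick, lying left of the mat; origin at the centre of its underside; leave alone

How it is judged:
By the outcome, as a careful person would: the job done as asked, in the order asked, and still so for the second after the job is handed in, with the robot touching nothing.
It also fails if it takes over 58 s, if anything falls off the work surface, if the arm or the gripper's body presses on something with over 40 N, if the wrist force passes 120 N, or if a joint passes its speed limit or range.

## Working session

There is one attempt and no reset: what is moved stays moved. The work goes in short steps, Python scripts to look and compute and a shell command to move; the robot and the scene stay as the last step left them, time stands still between calls to the robot, and variables do not carry over. Pictures are saved under pics/ and viewed, and the job is handed in when it is done.

```bash
ls; mkdir -p pics
python3 - <<'E'
from cell import sensors, vision, env
import cv2
o=sensors.get_obs(); print({k:o[k] for k in('time_s','tool_pos','tool_rot','force','grip_width')})
for n in('top','side'):
    cv2.imwrite(f'pics/{n}0.png',vision.read_camera(n)); c=vision.get_calibration(n); print(n,c)
E
```

```text
pics
{'time_s': 0.0, 'tool_pos': array([0.18372679, 0.62287468, 0.19316317]), 'tool_rot': array([1.79995063e+02, 1.08098894e-01, 7.35719548e+01]), 'force': array([-0.33146635, -0.10411592,  0.67489885]), 'grip_width': 0.08687525815379295}
top {'K': array([[538.82372336,   0.        , 311.6517755 ],
       [  0.        , 538.82372336, 244.38038305],
       [  0.        ,   0.        ,   1.        ]]), 'k1': -0.14190513866217916, 'pose': array([[-0.02161432, -0.99628962,  0.08330559,  0.43448857],
       [-0.99959736,  0.02000337, -0.02012437,  0.13089939],
       [ 0.01838331, -0.08370702, -0.99632083,  1.26227095],
       [ 0.        ,  0.        ,  0.        ,  1.        ]])}
side {'K': array([[589.65895909,   0.        , 307.40951307],
       [  0.        , 589.65895909, 238.69195048],
       [  0.        ,   0.        ,   1.        ]]), 'k1': -0.02824663053000037, 'pose': array([[ 0.8778456 , -0.26048658,  0.40191272, -0.01922354],
       [-0.47869818, -0.45032777,  0.75369288, -0.9180618 ],
       [-0.01533443, -0.85402087, -0.52001271,  0.80078458],
       [ 0.        ,  0.        ,  0.        ,  1.        ]])}
```

View pics/top0.png

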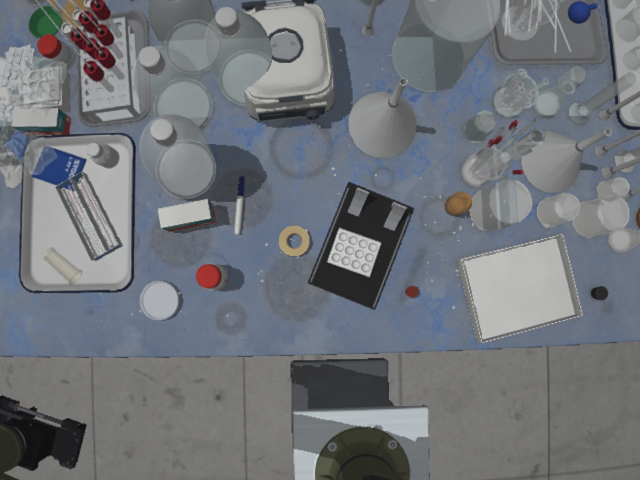

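View pics/side0.png

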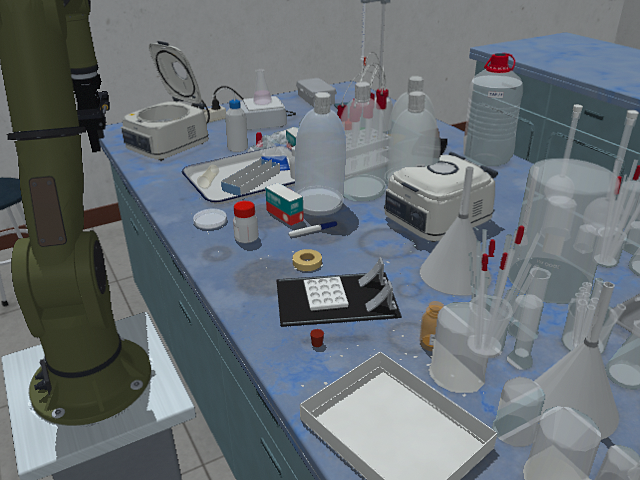

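The top view shows the black mat around (360,245), the plate at (354,252), and the ramp leaves at (357,203) and (396,214). Next I'll measure these.

```bash
cat > h.py <<'E'
import numpy as np, cv2
from cell import vision
def ray(n,uv,c=None):
    c=c or vision.get_calibration(n); K=c['K']
    d=np.array([(uv[0]-K[0,2])/K[0,0],(uv[1]-K[1,2])/K[1,1]]); x=d.copy()
    for _ in range(20): x=d/(1+c['k1']*(x@x))
    P=np.array(c['pose']); return P[:3,3],P[:3,:3]@np.array([x[0],x[1],1])
def onz(n,uv,z,c=None):
    o,d=ray(n,uv,c); return o+d*(z-o[2])/d[2]
def proj(n,p,c=None):
    c=c or vision.get_calibration(n); P=np.array(c['pose']); q=P[:3,:3].T@(np.array(p)-P[:3,3]); s=q[:2]/q[2]
    s=s*(1+c['k1']*(s@s)); return s*c['K'][0,0]+c['K'][:2,2]
E
python3 - <<'E'
from h import *
im=cv2.imread('pics/top0.png')
g=im.max(2)
sub=np.zeros_like(g); sub[170:320,295:425]=1
m=((g<60)&(sub>0)).astype(np.uint8)
m=cv2.morphologyEx(m,cv2.MORPH_CLOSE,np.ones((3,3)))
cs,_=cv2.findContours(m,0,2); c=max(cs,key=cv2.contourArea)
r=cv2.minAreaRect(cv2.convexHull(c)); bp=cv2.boxPoints(r); print(bp)
w=np.array([onz('top',p,.004) for p in bp]); print(w, [np.linalg.norm(w[i]-w[i-1]) for i in range(4)])
hs=im.astype(int)
m2=((im.min(2)>150)).astype(np.uint8); m2[:225]=0; m2[285:]=0; m2[:,:325]=0; m2[:,388:]=0
m2=cv2.morphologyEx(m2,cv2.MORPH_CLOSE,np.ones((5,5)))
cs,_=cv2.findContours(m2,0,2); c=max(cs,key=cv2.contourArea)
bp=cv2.boxPoints(cv2.minAreaRect(c)); print(bp)
w2=np.array([onz('top',p,.016) for p in bp]); print(w2,[np.linalg.norm(w2[i]-w2[i-1]) for i in range(4)])
v=im[150:330,280:440]; cv2.imwrite('pics/z0.png',cv2.resize(v,None,fx=3.3,fy=3.3,interpolation=2))
E
```

```text
[[307.62067 282.44827]
 [347.9655  181.58618]
 [414.68964 208.27582]
 [374.3448  309.1379 ]]
[[ 0.45084376  0.11680697  0.004     ]
 [ 0.68766681  0.01596076  0.004     ]
 [ 0.62097309 -0.14156773  0.004     ]
 [ 0.38507632 -0.0375963   0.004     ]] [np.float64(0.16782646815086952), np.float64(0.25740069889641026), np.float64(0.1710651281612183), np.float64(0.2577932168436244)]
[[326.8009  261.35745]
 [338.79187 227.78282]
 [380.85522 242.80545]
 [368.86426 276.38007]]
[[ 0.49852085  0.07147816  0.016     ]
 [ 0.57623672  0.04162982  0.016     ]
 [ 0.5391382  -0.0558055   0.016     ]
 [ 0.46156651 -0.02535527  0.016     ]] [np.float64(0.10364524891664086), np.float64(0.08325070625440482), np.float64(0.1042590161411463), np.float64(0.08333416764580209)]
```

View pics/z0.png

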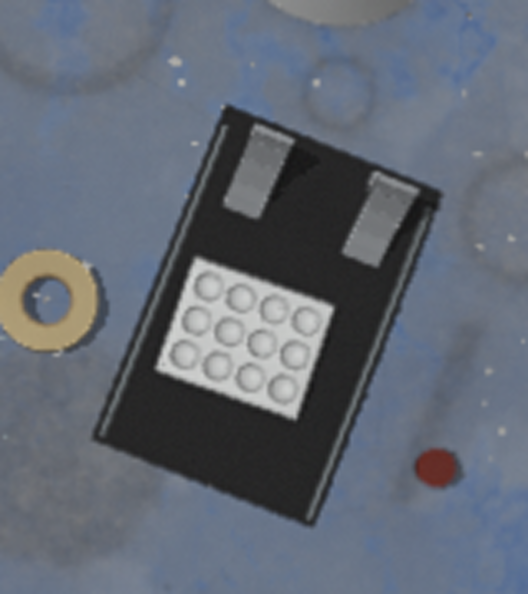

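```bash
cat >> h.py <<'E'
YAW=-23.2; FOOT=np.array([.5913,-.0352])
def S(p):
    a=np.deg2rad(YAW); d=np.array(p)[:2]-FOOT; return np.array([d@[np.cos(a),np.sin(a)],d@[-np.sin(a),np.cos(a)]])
def W(s):
    a=np.deg2rad(YAW); return FOOT+s[0]*np.array([np.cos(a),np.sin(a)])+s[1]*np.array([-np.sin(a),np.cos(a)])
def delta(target):
    from cell import sensors
    from scipy.spatial.transform import Rotation as R
    o=sensors.get_obs(); M=R.from_euler('xyz',o['tool_rot'],degrees=True).as_matrix()
    d=M.T@(np.array(target)-o['tool_pos']); print('t',o['time_s'],'pos',o['tool_pos'].round(4),'rot',o['tool_rot'].round(2),'F',o['force'].round(1),'stand',S(o['tool_pos']).round(4),'delta tool',d.round(4)); return d
E
python3 - <<'E'
from h import *
im=cv2.imread('pics/side0.png')
for s in [(-.0835-.0425,.011),(-.0835+.0425,.011)]:
    print('plate edge',s,proj('side',[*W(s),.016]))
for s in [(0,-60),(0,-32),(0,32),(0,60)]:
    p=proj('side',[*W((0,s[1]/1000)),.004]); q=proj('side',[*W((.047,s[1]/1000)),.060]); cv2.line(im,tuple(int(round(v)) for v in p),tuple(int(round(v)) for v in q),(0,0,255),1)
a=np.deg2rad(-21)
for sx,sy in [(1,1),(1,-1),(-1,1),(-1,-1)]:
    p=np.array([.5189,.008])+.0425*sx*np.array([np.cos(a),np.sin(a)])+.0525*sy*np.array([-np.sin(a),np.cos(a)])
    cv2.circle(im,tuple(int(round(v)) for v in proj('side',[*p,.016])),1,(0,0,255),-1)
cv2.imwrite('pics/side_ov.png',cv2.resize(im[240:360,250:430],None,fx=4,fy=4,interpolation=2))
for n,uv in [('stopper',(412,292)),('tape',(294,241)),('funnel',(380,155)),('amber',(458,204)),('jar',(208,276)),('boxr',(212,215))]:
    p=onz('top',uv,.03); print(n,p.round(3),S(p).round(3))
for t in [(.30,.45,.17),(.459,.031,.10)]: delta(t)
E
```

```text
plate edge (-0.126, 0.011) [306.91532592 290.42009477]
plate edge (-0.041, 0.011) [344.55297367 287.83005583]
stopper [ 0.423 -0.122  0.03 ] [-0.12  -0.146]
tape [0.546 0.146 0.03 ] [-0.113  0.149]
funnel [ 0.745 -0.059  0.03 ] [0.151 0.039]
amber [ 0.626 -0.24   0.03 ] [ 0.112 -0.174]
jar [0.47  0.345 0.03 ] [-0.262  0.301]
boxr [0.61  0.335 0.03 ] [-0.128  0.348]
t 0.1 pos [0.1838 0.6229 0.1933] rot [1.7999e+02 1.0000e-01 7.3570e+01] F [-0.1  0.5  0.7] stand [-0.6338  0.4444] delta tool [-0.1329  0.1604  0.0235]
t 0.1 pos [0.1838 0.6229 0.1933] rot [1.7999e+02 1.0000e-01 7.3570e+01] F [-0.1  0.5  0.7] stand [-0.6338  0.4444] delta tool [-0.4897  0.4314  0.0942]
```

View pics/side_ov.png

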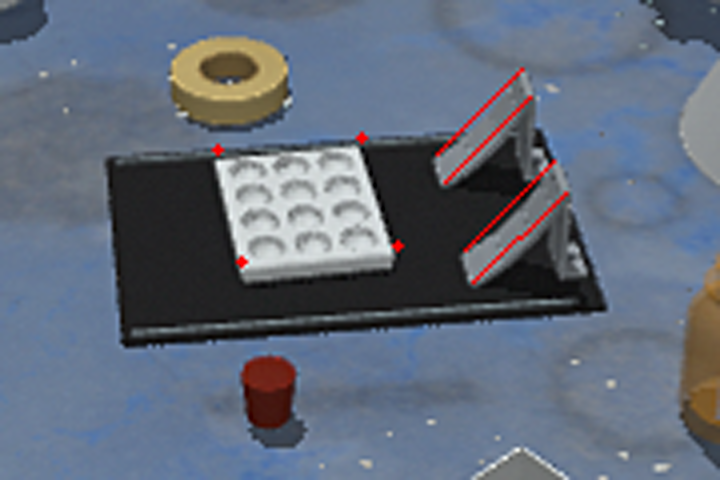

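```bash
python3 -m inch '{"dp":[[-0.03,0.05,0],[-0.03,0.05,0],[-0.035,0.05,0],[-0.04,0.045,0],[-0.045,0.04,0],[-0.045,0.04,0],[-0.045,0.04,0],[-0.045,0.035,0]],"turn":[0.6,0.6,0.6,0.6,0.6,0.6,0.6,0.4]}' -0.3 10
python3 - <<'E'
from h import *
delta((.459,.031,.10))
E
```

```text
time_s: 1.1
tool_pos: [0.4153, 0.2127, 0.1941]
tool_rot: [180.0, -0.0, 68.9]
force: [0.4, 0.2, 0.3]
grip_width: 0.0566
t 1.1 pos [0.4153 0.2127 0.1941] rot [180.    -0.    68.91] F [0.4 0.2 0.3] stand [-0.2594  0.1585] delta tool [-0.1538  0.1061  0.0941]
```

```bash
python3 -m inch '{"dp":[[-0.04,0.03,0.01],[-0.04,0.03,0.02],[-0.04,0.03,0.03],[-0.034,0.016,0.034]],"turn":[0,0,0,0]}'
python3 - <<'E'
from h import *
delta((.459,.031,.006))
c=vision.get_calibration('wrist'); im=vision.read_camera('wrist'); cv2.imwrite('pics/w1.png',im)
print(c['pose'])
a=np.deg2rad(-21)
for sx,sy in [(1,1),(1,-1),(-1,1),(-1,-1)]:
    p=np.array([.5189,.008])+.0425*sx*np.array([np.cos(a),np.sin(a)])+.0525*sy*np.array([-np.sin(a),np.cos(a)])
    print(proj('wrist',[*p,.016],c))
E
```

```text
time_s: 1.6
tool_pos: [0.4592, 0.031, 0.0997]
tool_rot: [179.9, -0.0, 68.9]
force: [0.8, -0.6, -0.3]
grip_width: 0.0567
t 1.6 pos [0.4592 0.031  0.0997] rot [ 1.7992e+02 -4.0000e-02  6.8870e+01] F [ 0.8 -0.6 -0.3] stand [-0.1475  0.0088] delta tool [-0.0001 -0.0004  0.0937]
[[ 3.61144940e-01  8.92632466e-01  2.69780674e-01  3.85018434e-01]
 [ 9.32509322e-01 -3.45959904e-01 -1.03624846e-01  5.78109984e-02]
 [ 8.34394654e-04  2.88996582e-01 -9.57329765e-01  2.89588910e-01]
 [ 0.00000000e+00  0.00000000e+00  0.00000000e+00  1.00000000e+00]]
[392.36772706 371.47972386]
[248.87425377 371.92757187]
[398.37777917 262.25530472]
[242.53573028 262.737948  ]
```

View pics/w1.png

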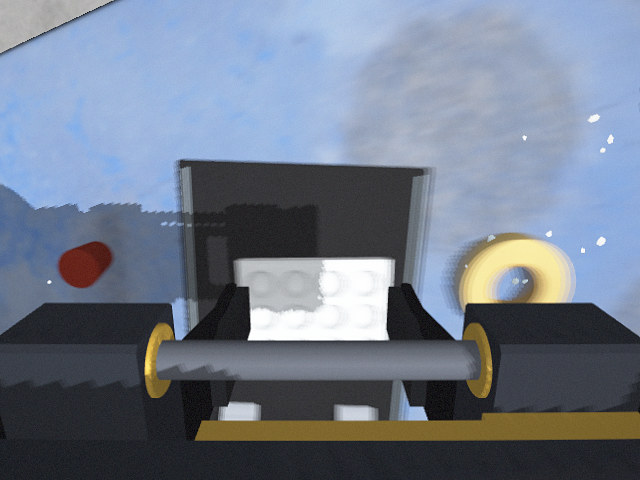

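```bash
python3 -m inch '{"dp":[[0,0,0.04],[0,0,0]],"turn":[0,0]}'
python3 - <<'E'
from h import *
delta((.459,.031,.006))
c=vision.get_calibration('wrist'); im=vision.read_camera('wrist'); cv2.imwrite('pics/w2.png',im)
g=im.min(2)
a=np.deg2rad(-21)
for sx,sy in [(-1,1),(-1,-1)]:
    p=np.array([.5189,.008])+.0425*sx*np.array([np.cos(a),np.sin(a)])+.0525*sy*np.array([-np.sin(a),np.cos(a)])
    print(p,proj('wrist',[*p,.016],c))
cv2.imwrite('pics/w2z.png',cv2.resize(im[200:340,150:450],None,fx=2.6,fy=2.6,interpolation=2))
E
```

```text
time_s: 1.9
tool_pos: [0.4555, 0.0326, 0.0579]
tool_rot: [-179.7, 0.2, 68.9]
force: [-0.0, -0.3, 0.1]
grip_width: 0.0566
t 1.9 pos [0.4555 0.0326 0.0579] rot [-179.7     0.23   68.94] F [-0.  -0.3  0.1] stand [-0.1515  0.0088] delta tool [-0.      0.0041  0.0519]
[0.49803715 0.07224361] [410.86187668 294.31212008]
[ 0.46040851 -0.02578233] [231.01259983 294.31408933]
```

View pics/w2z.png

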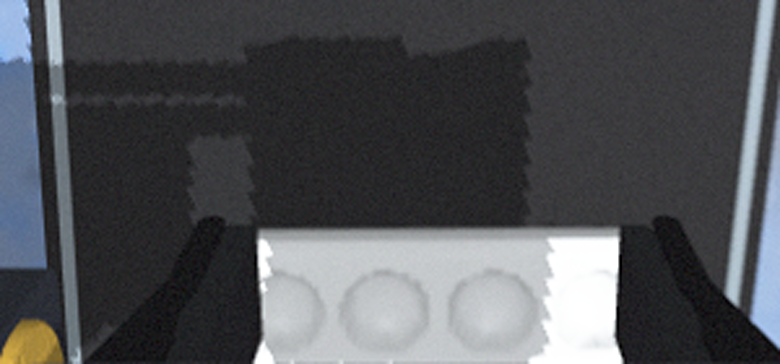

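```bash
python3 -m inch '{"dp":[[0,0.0,0.025],[0,0,0.015],[0,0,0.008],[0,0,0],[0,0,0]],"turn":[0,0,0,0,0]}'
python3 - <<'E'
from h import *
delta((.459,.031,.006))
E
```

```text
time_s: 2.58
tool_pos: [0.4591, 0.0333, 0.0129]
tool_rot: [179.9, -0.0, 69.0]
force: [-0.9, 0.1, -0.5]
grip_width: 0.0567
t 2.575 pos [0.4591 0.0333 0.0129] rot [ 1.7995e+02 -4.0000e-02  6.8970e+01] F [-0.9  0.1 -0.5] stand [-0.1485  0.0109] delta tool [-0.0022  0.0007  0.0069]
```

```bash
python3 -m inch '{"dp":[[-0.0005,0,0.004],[0,0,0.003],[0,0.003,0],[0,0.004,0],[0,0,0]],"turn":[0,0,0,0,0]}'
python3 - <<'E'
from h import *
delta((.479,.0232,.006))
im=vision.read_camera('side'); cv2.imwrite('pics/s3.png',cv2.resize(im[230:360,240:430],None,fx=4,fy=4,interpolation=2))
E
```

```text
time_s: 3.2
tool_pos: [0.4654, 0.03, 0.0054]
tool_rot: [180.0, -0.0, 68.9]
force: [0.4, -0.9, 1.6]
grip_width: 0.0565
t 3.2 pos [0.4654 0.03   0.0054] rot [ 1.7996e+02 -1.0000e-02  6.8950e+01] F [ 0.4 -0.9  1.6] stand [-0.1414  0.0104] delta tool [-0.0015  0.0151 -0.0006]
```

View pics/s3.png

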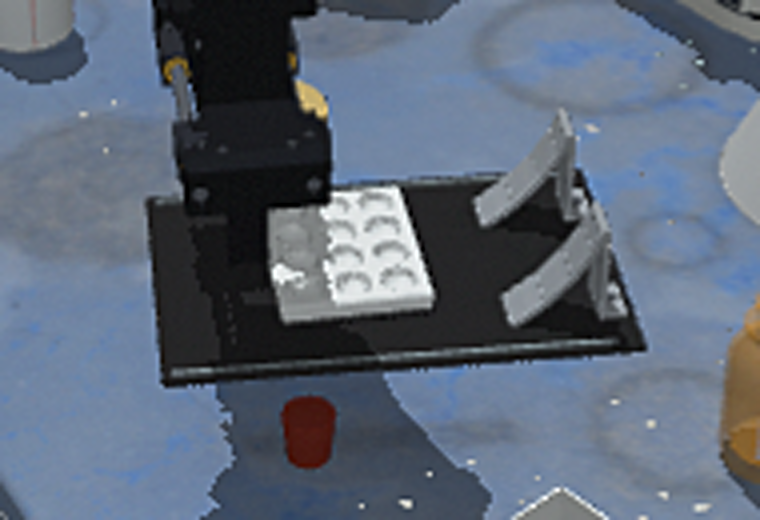

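```bash
python3 -m inch '{"dp":[[0,0.004,0],[0,0.004,0],[-0.001,0.005,0],[-0.0015,0.005,0],[-0.0015,0.005,0]],"turn":[0,0,0,0.3,0.4]}'
python3 - <<'E'
from h import *
delta((.479,.0232,.006))
E
```

```text
time_s: 3.88
tool_pos: [0.4852, 0.0179, 0.0052]
tool_rot: [180.0, -0.0, 68.2]
force: [-0.4, -0.1, -0.2]
grip_width: 0.0562
t 3.875 pos [0.4852 0.0179 0.0052] rot [180.    -0.    68.23] F [-0.4 -0.1 -0.2] stand [-0.1185  0.007 ] delta tool [ 0.0026 -0.0077 -0.0008]
```

```bash
cat >> h.py <<'E'
def side(n):
    im=vision.read_camera('side'); cv2.imwrite(f'pics/{n}.png',cv2.resize(im[230:360,240:430],None,fx=4,fy=4,interpolation=2))
def top(n):
    im=vision.read_camera('top'); cv2.imwrite(f'pics/{n}.png',cv2.resize(im[160:320,290:440],None,fx=3.7,fy=3.7,interpolation=2))
E
python3 -m inch '{"dp":[[-0.0015,0.005,0],[-0.0015,0.005,0]],"turn":[0.4,0.4]}'
python3 - <<'E'
from h import *
delta((.479,.0232,.006)); side('s4'); top('t4')
E
```

```text
time_s: 4.12
tool_pos: [0.4933, 0.0114, 0.0052]
tool_rot: [180.0, -0.0, 67.4]
force: [-0.1, 0.4, 0.3]
grip_width: 0.0565
t 4.125 pos [0.4933 0.0114 0.0052] rot [180.    -0.    67.44] F [-0.1  0.4  0.3] stand [-0.1085  0.0043] delta tool [ 0.0054 -0.0177 -0.0008]
```

View pics/s4.png

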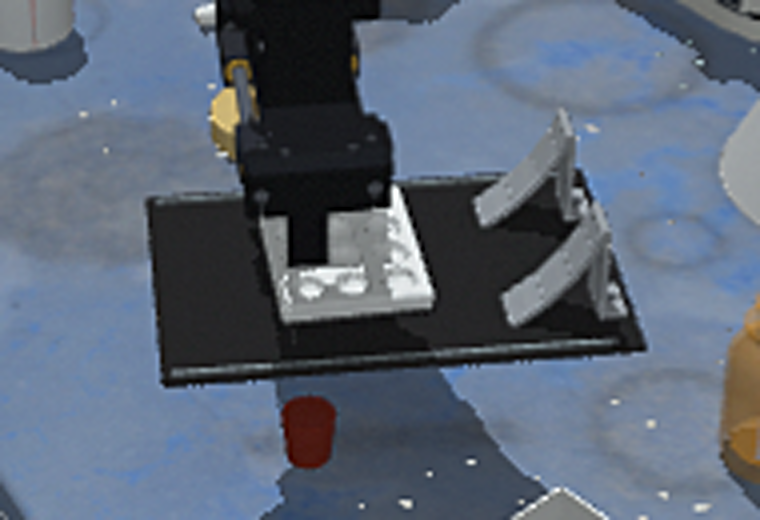

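View pics/t4.png

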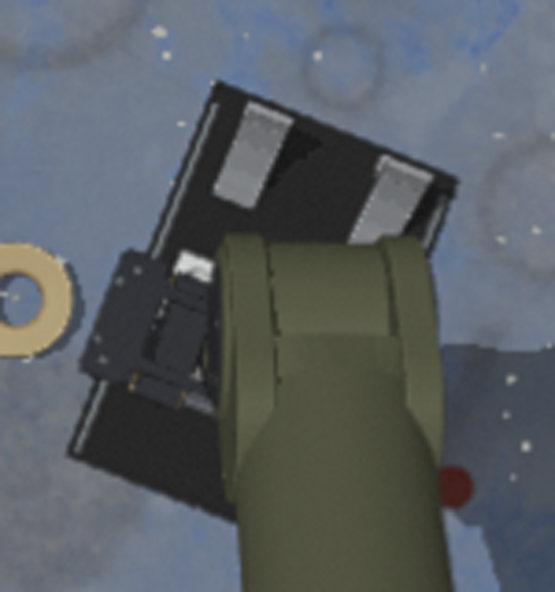

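Run:
```python
from h import *
from cell import sensors
o=sensors.get_obs(); print(o['tool_pos'],o['grip_width'],o['force'])
for x in (-.1414,-.1085):
  for z in (.005,.018,.03):
    print(x,z,[((proj('side',[*W((x+dx,.0043+dy)),z])-[240,230])*4).round(0).tolist() for dx in(0,.0095) for dy in(-.043,-.028,.028,.043)])
c=vision.get_calibration('wrist'); im=vision.read_camera('wrist'); cv2.imwrite('pics/w4.png',im)
```

```text
[0.49354202 0.01114015 0.00531979] 0.056211461151632426 [0.68318286 0.93189646 0.85863514]
-0.1414 0.005 [[248.0, 314.0], [246.0, 297.0], [238.0, 237.0], [235.0, 222.0], [266.0, 313.0], [263.0, 296.0], [254.0, 236.0], [252.0, 221.0]]
-0.1414 0.018 [[248.0, 295.0], [245.0, 278.0], [237.0, 218.0], [235.0, 203.0], [265.0, 294.0], [263.0, 277.0], [254.0, 217.0], [251.0, 202.0]]
-0.1414 0.03 [[247.0, 277.0], [245.0, 261.0], [237.0, 201.0], [234.0, 186.0], [265.0, 276.0], [262.0, 259.0], [253.0, 200.0], [251.0, 185.0]]
-0.1085 0.005 [[309.0, 310.0], [306.0, 293.0], [295.0, 233.0], [292.0, 218.0], [326.0, 309.0], [323.0, 292.0], [312.0, 232.0], [309.0, 217.0]]
-0.1085 0.018 [[308.0, 291.0], [305.0, 274.0], [295.0, 215.0], [292.0, 199.0], [326.0, 289.0], [323.0, 273.0], [311.0, 213.0], [309.0, 198.0]]
-0.1085 0.03 [[308.0, 273.0], [305.0, 256.0], [295.0, 197.0], [292.0, 182.0], [326.0, 272.0], [323.0, 255.0], [311.0, 196.0], [308.0, 181.0]]
```

View pics/w4.png

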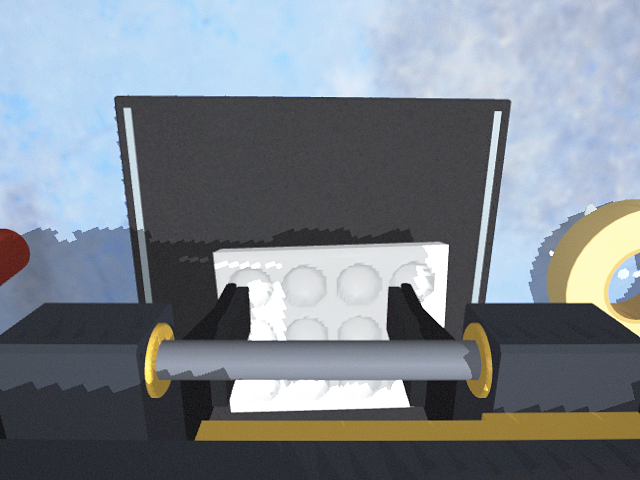

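Run:
```python
from h import *
from scipy.spatial.transform import Rotation as R
from cell import sensors
o=sensors.get_obs(); M=R.from_euler('xyz',o['tool_rot'],degrees=True).as_matrix()
c=vision.get_calibration('wrist'); print(c['K'][0,0],c['pose'][:3,3])
for z in (.005,.016,.02,.025,.03):
    a,b=onz('wrist',(250,288),z,c),onz('wrist',(388,288),z,c)
    print(z,'gap',np.linalg.norm(a-b).round(4),'tool frame',(M.T@(a-o['tool_pos'])).round(4),(M.T@(b-o['tool_pos'])).round(4))
im=cv2.imread('pics/w4.png'); cv2.imwrite('pics/w4z.png',cv2.resize(im[230:420,180:480],None,fx=2.6,fy=2.6,interpolation=2))
for uv in[(214,252),(449,243)]: print(S(onz('wrist',uv,.016,c)))
```

```text
432.03804929675414 [0.42003036 0.04015958 0.19523724]
0.005 gap 0.0658 tool frame [-0.0341  0.0038  0.0002] [0.0317 0.0038 0.0002]
0.016 gap 0.062 tool frame [-0.0322 -0.001  -0.0108] [ 0.0298 -0.0009 -0.0108]
0.02 gap 0.0606 tool frame [-0.0315 -0.0027 -0.0148] [ 0.0291 -0.0027 -0.0148]
0.025 gap 0.0589 tool frame [-0.0307 -0.0049 -0.0198] [ 0.0282 -0.0048 -0.0198]
0.03 gap 0.0572 tool frame [-0.0298 -0.007  -0.0248] [ 0.0273 -0.007  -0.0248]
[-0.12606515 -0.04320017]
[-0.13127394  0.05937311]
```

View pics/w4z.png

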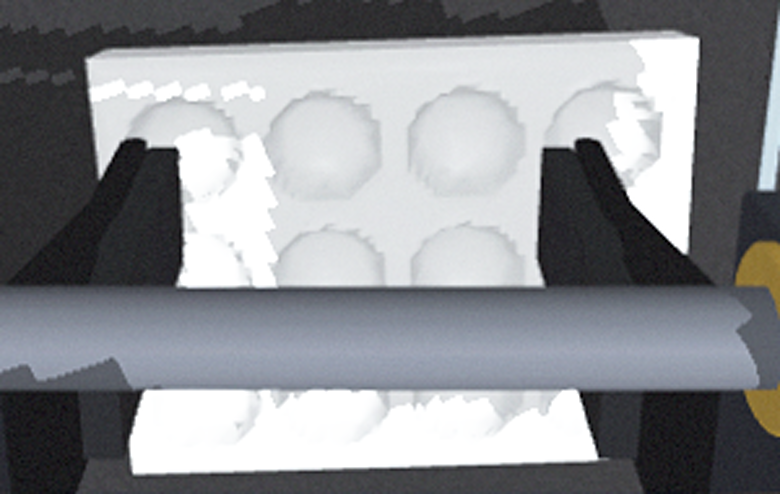

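Plate has not moved: at this partial opening the visible fingertips sit about 25 mm above the reported TCP, passing over the plate. I'll back off and see how closure affects the tip height.

```bash
python3 -m inch '{"dp":[[0,-0.01,-0.01],[0,-0.015,0],[0,-0.015,0],[0,0,0],[0,0,0],[0,0,0],[0,0,0],[0,0,0]],"turn":[0,0,0,0,0,0,0,0]}' 1
python3 - <<'E'
from h import *
delta((.459,.031,.006)); side('s5')
im=vision.read_camera('wrist'); cv2.imwrite('pics/w5.png',im)
E
```

```text
time_s: 5.28
tool_pos: [0.4562, 0.0268, 0.0152]
tool_rot: [180.0, 0.0, 67.4]
force: [0.1, 0.1, 0.4]
grip_width: 0.0005
t 5.275 pos [0.4562 0.0268 0.0152] rot [1.800e+02 1.000e-02 6.745e+01] F [0.1 0.1 0.4] stand [-0.1486  0.0038] delta tool [0.0049 0.001  0.0092]
```

View pics/s5.png

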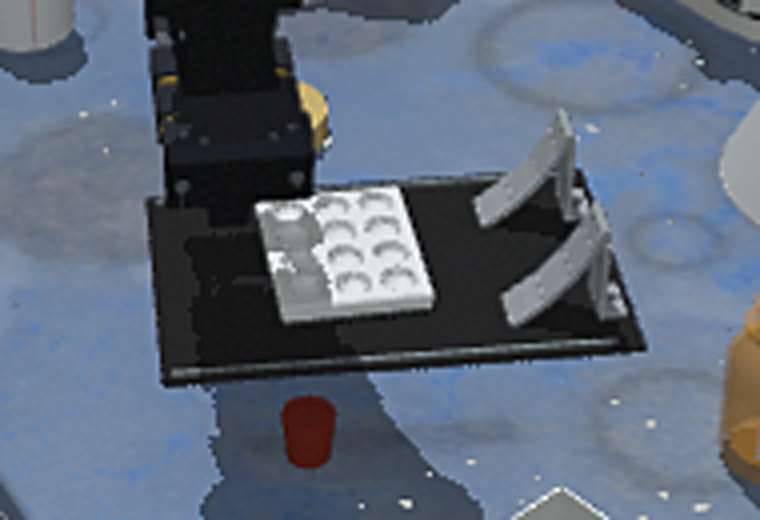

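View pics/w5.png

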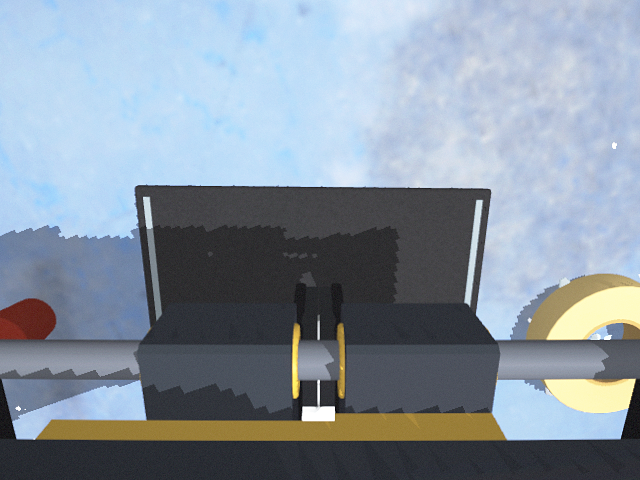

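Run:
```python
from h import *
for n,f in (('s5',''),('s4',''),('s3','')):
    im=cv2.imread(f'pics/{n}.png').astype(float); im=255*(np.clip(im/110,0,1))**.5
    cv2.imwrite(f'pics/{n}e.png',im.astype(np.uint8)[:420,:500])
from cell import sensors
p=sensors.get_obs()['tool_pos']
print([((proj('side',[p[0],p[1],z])-[240,230])*4).round(0).tolist() for z in (.015,.04,.1)])
```

```text
[[228.0, 254.0], [227.0, 217.0], [224.0, 126.0]]
```

View pics/s5e.png

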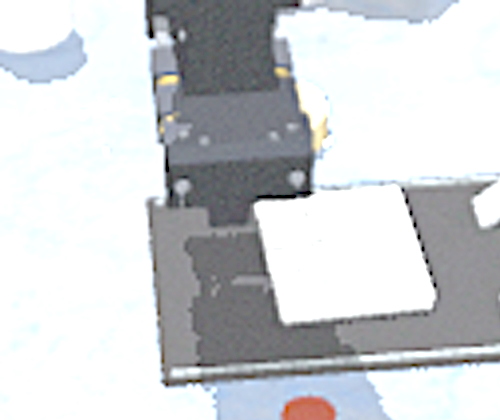

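View pics/s4e.png

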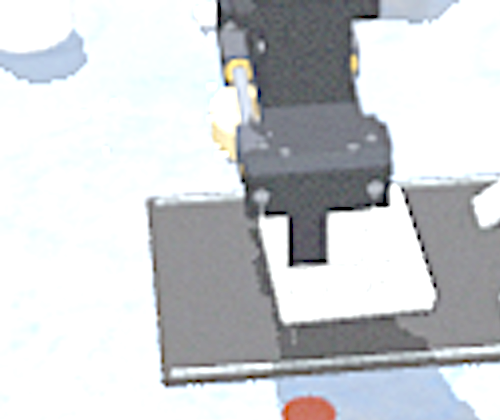

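The closed tips show at (228,222) in this crop, but the reported TCP projects to (228,254). So the real tips are about 24 mm above the reported z. I'll set the height by looking and by force instead.

```bash
python3 -m inch '{"dp":[[0,-0.002,0.01],[0,0,0.01],[0,0,0.005],[0,0,0],[0,0,0]],"turn":[-0.8,-0.8,0,0,0]}' -0.3
python3 - <<'E'
from h import *
delta((.459,.031,.006)); side('s6')
im=cv2.imread('pics/s6.png').astype(float); im=255*(np.clip(im/110,0,1))**.5
cv2.imwrite('pics/s6e.png',im.astype(np.uint8)[:420,:500])
E
```

```text
time_s: 6.0
tool_pos: [0.4544, 0.0277, -0.0096]
tool_rot: [180.0, -0.0, 69.1]
force: [0.6, -0.2, 0.2]
grip_width: 0.0426
t 6.0 pos [ 0.4544  0.0277 -0.0096] rot [ 1.7999e+02 -1.0000e-02  6.9060e+01] F [ 0.6 -0.2  0.2] stand [-0.1506  0.0039] delta tool [ 0.0047  0.0031 -0.0156]
```

View pics/s6e.png

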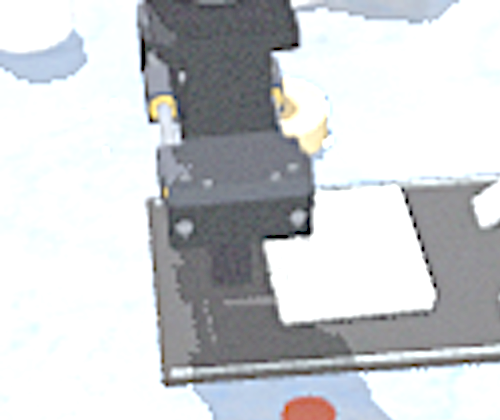

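Run:
```python
from h import *
# s6: end-face of gripper body bottom at crop (172..312, 235..240)
for y in (-.03,-.06,-.095):
  for z in (.03,.04,.05,.06,.07):
    print(y,z,[((proj('side',[*W((x,y+.004)),z])-[240,230])*4).round(0).tolist() for x in(-.188,-.113)])
im=cv2.imread('pics/s6.png'); cv2.imwrite('pics/s6z.png',cv2.resize(np.clip(im[0:380,100:400].astype(float)*1.8,0,255).astype(np.uint8),None,fx=1.55,fy=1.55))
```

```text
-0.03 0.03 [[160.0, 269.0], [297.0, 259.0]]
-0.03 0.04 [[159.0, 254.0], [297.0, 245.0]]
-0.03 0.05 [[158.0, 239.0], [297.0, 230.0]]
-0.03 0.06 [[157.0, 224.0], [297.0, 215.0]]
-0.03 0.07 [[157.0, 209.0], [297.0, 199.0]]
-0.06 0.03 [[163.0, 303.0], [303.0, 293.0]]
-0.06 0.04 [[162.0, 288.0], [303.0, 278.0]]
-0.06 0.05 [[161.0, 273.0], [303.0, 263.0]]
-0.06 0.06 [[160.0, 257.0], [303.0, 248.0]]
-0.06 0.07 [[160.0, 242.0], [303.0, 232.0]]
-0.095 0.03 [[166.0, 344.0], [310.0, 334.0]]
-0.095 0.04 [[166.0, 329.0], [310.0, 319.0]]
-0.095 0.05 [[165.0, 314.0], [310.0, 304.0]]
-0.095 0.06 [[164.0, 298.0], [310.0, 288.0]]
-0.095 0.07 [[163.0, 283.0], [310.0, 273.0]]
```

View pics/s6z.png

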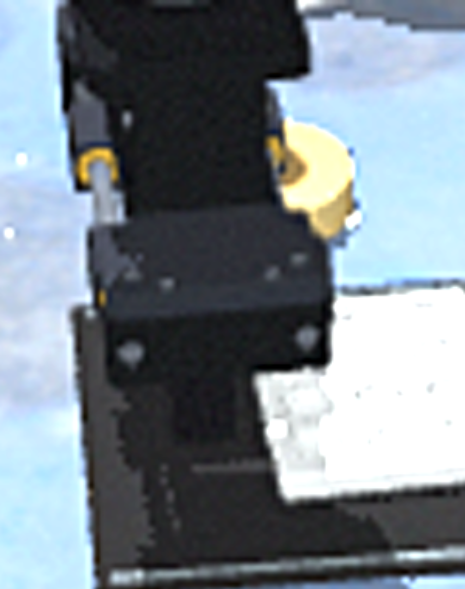

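```bash
python3 -m inch '{"dp":[[0,0,0.004],[0,0,0.003],[0,0,0.001],[0,0,0]],"turn":[0,0,0,0]}'; python3 -m inch '{"dp":[[0,0,0.0015],[0,0,0]],"turn":[0,0]}'
```

```text
time_s: 6.55
tool_pos: [0.4541, 0.0277, -0.0179]
tool_rot: [-180.0, 0.0, 69.1]
force: [0.2, 0.6, -0.1]
grip_width: 0.0565
time_s: 6.8
tool_pos: [0.4542, 0.0278, -0.0193]
tool_rot: [-180.0, -0.0, 69.1]
force: [0.8, 0.3, 0.5]
grip_width: 0.0567
```

```bash
python3 -m inch '{"dp":[[0,0,0.0015],[0,0,0]],"turn":[0,0]}'
python3 - <<'E'
from h import *
side('s7')
im=cv2.imread('pics/s7.png').astype(float); im=255*(np.clip(im/110,0,1))**.5
cv2.imwrite('pics/s7e.png',im.astype(np.uint8)[:420,:500])
E
```

```text
time_s: 7.05
tool_pos: [0.4541, 0.0278, -0.0208]
tool_rot: [-180.0, 0.0, 69.1]
force: [-0.2, 0.9, 0.3]
grip_width: 0.0566
```

View pics/s7e.png

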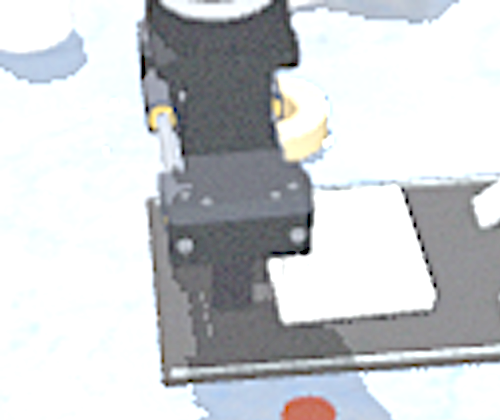

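```bash
python3 -m inch '{"dp":[[0,0,0.0015],[0,0,0]],"turn":[0,0]}'; python3 -m inch '{"dp":[[0,0,0.001],[0,0,0]],"turn":[0,0]}'
```

```text
time_s: 7.35
tool_pos: [0.4541, 0.0278, -0.0224]
tool_rot: [-180.0, 0.0, 69.1]
force: [-0.5, -0.1, -0.7]
grip_width: 0.0565
time_s: 7.6
tool_pos: [0.4542, 0.0278, -0.0233]
tool_rot: [-180.0, 0.0, 69.1]
force: [-0.3, 0.6, 1.2]
grip_width: 0.0562
```

```bash
python3 -m inch '{"dp":[[0,0,0.001],[0,0,0]],"turn":[0,0]}'
```

```text
time_s: 7.85
tool_pos: [0.4543, 0.0278, -0.0239]
tool_rot: [-180.0, -0.0, 69.1]
force: [-1.2, 0.3, 4.2]
grip_width: 0.0568
```

Mat contact is felt at reported z about −0.0235, so true z is about reported + 27 mm. I'll hover 1 mm above the mat, recentre on the plate and push.

```bash
python3 -m inch '{"dp":[[0,0,-0.0018],[0.005,0,0],[0,0.004,0],[0,0.003,0],[0,0,0]],"turn":[0,0,0,0,0]}';  python3 -m inch '{"dp":[[0,0.003,0],[0,0.003,0],[0,0.003,0],[-0.0005,0.004,0]],"turn":[0,0,0,0]}'
python3 - <<'E'
from h import *
delta((.459,.031,.006)); side('s8'); top('t8')
E
```

```text
time_s: 8.48
tool_pos: [0.4628, 0.0297, -0.0225]
tool_rot: [180.0, 0.0, 69.0]
force: [-0.6, 0.5, -0.5]
grip_width: 0.0564
time_s: 8.98
tool_pos: [0.4744, 0.0249, -0.0225]
tool_rot: [-180.0, -0.0, 69.1]
force: [-0.5, 0.4, -1.6]
grip_width: 0.0567
t 8.975 pos [ 0.4744  0.0249 -0.0225] rot [-179.97   -0.     69.08] F [-0.5  0.4 -1.6] stand [-0.1311  0.0092] delta tool [ 0.0002 -0.0166 -0.0285]
```

View pics/s8.png

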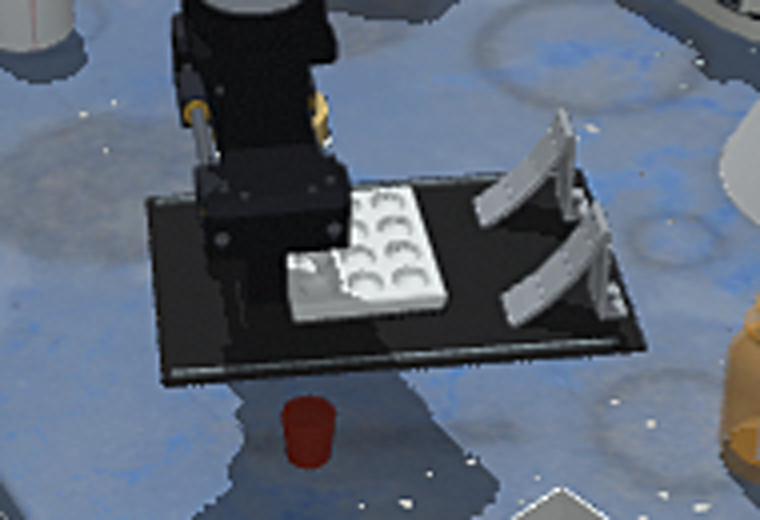

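```bash
python3 -m inch '{"dp":[[-0.0013,0.005,0],[-0.0013,0.005,0],[-0.0013,0.005,0],[-0.0013,0.005,0],[-0.0013,0.005,0],[-0.0013,0.005,0],[0,0,0]],"turn":[0.4,0.4,0.4,0.4,0.4,0.2,0]}'
python3 - <<'E'
from h import *
delta((.459,.031,.006)); side('s9'); top('t9')
im=vision.read_camera('wrist'); cv2.imwrite('pics/w9.png',im)
E
```

```text
time_s: 9.95
tool_pos: [0.5, 0.0059, -0.0223]
tool_rot: [180.0, 0.0, 66.8]
force: [0.4, 0.3, 0.0]
grip_width: 0.0566
t 9.95 pos [ 0.5     0.0059 -0.0223] rot [179.95   0.    66.83] F [0.4 0.3 0. ] stand [-0.1001  0.0018] delta tool [ 0.007  -0.0476 -0.0284]
```

View pics/s9.png

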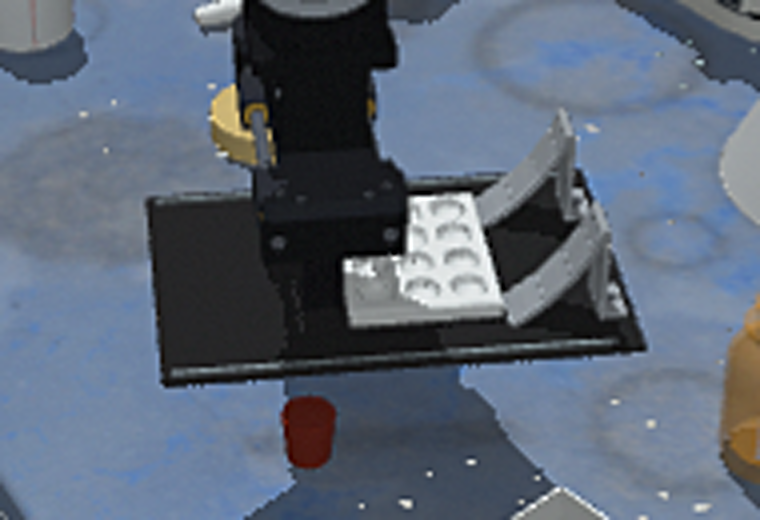

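View pics/t9.png

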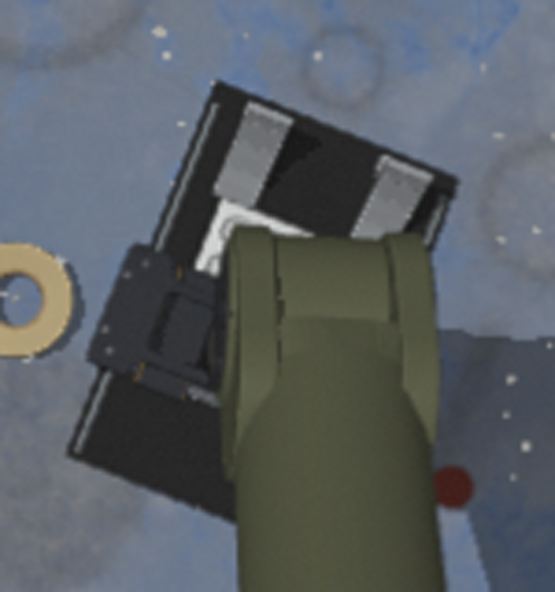

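View pics/w9.png

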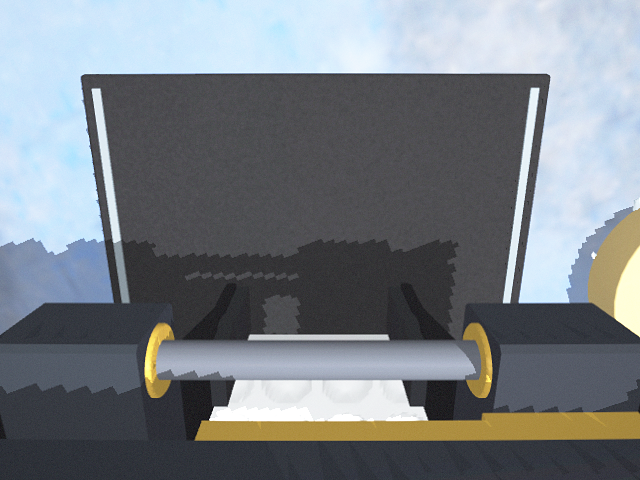

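Plate is square and centred, with its far edge at the ramp's foot. I'll push on up the leaves.

```bash
python3 -m inch '{"dp":[[0,0.004,0],[0,0.005,0],[0,0.005,0],[0,0.005,0],[0,0.005,0],[0,0.005,0],[0,0.005,0],[0,0.004,0]],"turn":[0,0,0,0,0,0,0,0]}'
python3 - <<'E'
from h import *
delta((.459,.031,.006)); side('s10')
E
```

```text
time_s: 11.1
tool_pos: [0.5346, -0.0087, -0.0225]
tool_rot: [-180.0, 0.0, 66.9]
force: [-1.9, 1.4, -0.6]
grip_width: 0.0563
t 11.1 pos [ 0.5346 -0.0087 -0.0225] rot [-179.99    0.     66.86] F [-1.9  1.4 -0.6] stand [-0.0625  0.0021] delta tool [ 0.0068 -0.0851 -0.0284]
```

View pics/s10.png

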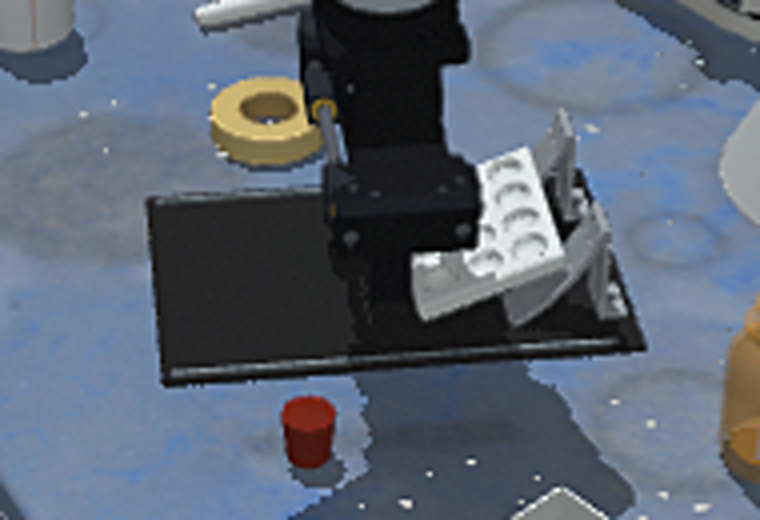

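```bash
python3 -m inch '{"dp":[[0,0.004,0],[0,0.004,0],[0,0.004,0],[0,0.004,0],[0,0.004,0],[0,0.004,0],[0,0.004,0],[0,0.004,0]],"turn":[0,0,0,0,0,0,0,0]}'
python3 - <<'E'
from h import *
delta((.459,.031,.006)); side('s11')
E
```

```text
time_s: 12.15
tool_pos: [0.5643, -0.0212, -0.0223]
tool_rot: [180.0, -0.0, 66.9]
force: [-0.7, 0.7, -0.7]
grip_width: 0.0567
t 12.15 pos [ 0.5643 -0.0212 -0.0223] rot [ 1.7997e+02 -1.0000e-02  6.6870e+01] F [-0.7  0.7 -0.7] stand [-0.0303  0.0022] delta tool [ 0.0067 -0.1173 -0.0284]
```

View pics/s11.png

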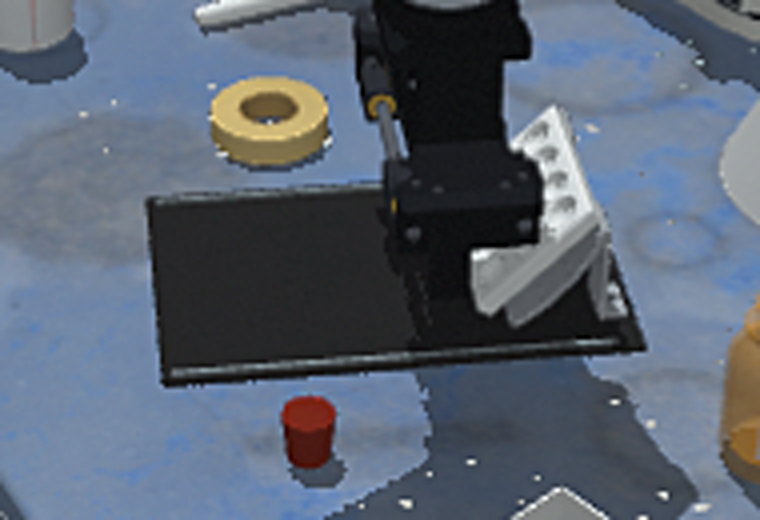

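```bash
python3 -m inch '{"dp":[[0,0.003,0],[0,0.003,0],[0,0.003,0],[0,0.003,0],[0,0.003,0],[0,0.001,0]],"turn":[0,0,0,0,0,0]}'
python3 - <<'E'
from h import *
delta((.459,.031,.006)); side('s12')
E
```

```text
time_s: 12.95
tool_pos: [0.5736, -0.0252, -0.023]
tool_rot: [-179.4, 0.0, 66.9]
force: [-14.5, 4.8, 12.1]
grip_width: 0.0566
t 12.95 pos [ 0.5736 -0.0252 -0.023 ] rot [-1.7936e+02  5.0000e-02  6.6910e+01] F [-14.5   4.8  12.1] stand [-0.0202  0.0022] delta tool [ 0.0068 -0.1278 -0.0276]
```

View pics/s12.png

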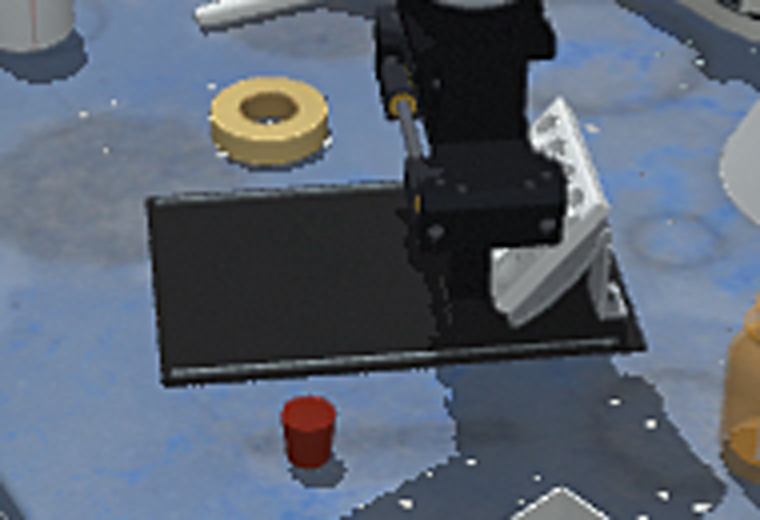

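Push force rose to 15 N and the near corner at (515,327) is at the leaf foot, so the edge has met the foot line. Backing off gently.

```bash
python3 -m inch '{"dp":[[0,-0.003,0],[0,-0.003,0],[0,-0.003,0],[0,-0.003,0],[0,-0.004,0],[0,-0.005,0],[0,-0.008,0],[0,-0.01,0]],"turn":[0,0,0,0,0,0,0,0]}'
python3 - <<'E'
from h import *
delta((.459,.031,.006)); side('s13')
E
```

```text
time_s: 14.0
tool_pos: [0.5421, -0.0118, -0.0225]
tool_rot: [-180.0, -0.0, 66.9]
force: [-0.6, 0.1, -0.0]
grip_width: 0.0568
t 14.0 pos [ 0.5421 -0.0118 -0.0225] rot [-180.     -0.     66.86] F [-0.6  0.1 -0. ] stand [-0.0545  0.0021] delta tool [ 0.0068 -0.0932 -0.0285]
```

View pics/s13.png

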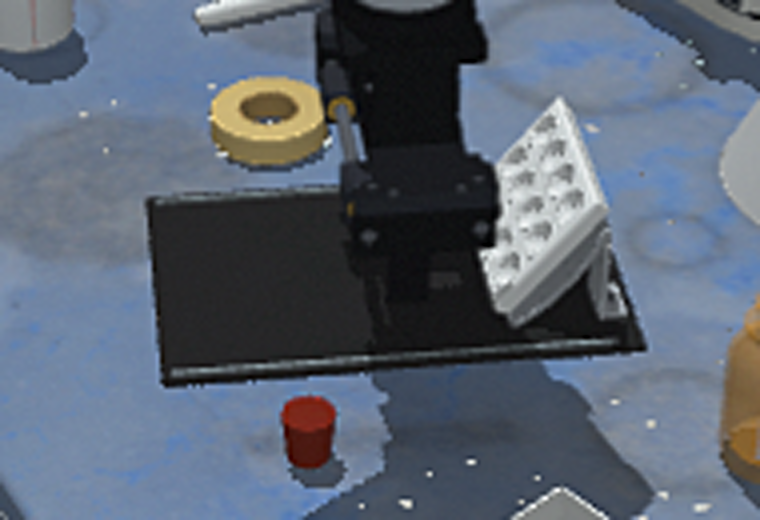

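```bash
python3 -m inch '{"dp":[[0,-0.015,0],[0,-0.015,-0.02],[0,0,-0.05],[0,0,-0.05],[-0.002,0.02,-0.025],[0,0.03,0],[0,0.03,0],[0,0,0]],"turn":[0,0,0,0,0,0,0,0]}' 1
python3 - <<'E'
from h import *
z=.054-.0275
p=W((.088,0)); delta((*p,z)); print(p)
top('t14'); side('s14')
E
```

```text
time_s: 15.05
tool_pos: [0.5884, -0.0345, 0.1223]
tool_rot: [180.0, 0.1, 66.8]
force: [-0.9, 0.2, 0.4]
grip_width: 0.0005
t 15.05 pos [ 0.5884 -0.0345  0.1223] rot [1.7996e+02 7.0000e-02 6.6780e+01] F [-0.9  0.2  0.4] stand [-0.003  -0.0005] delta tool [0.0007 0.0909 0.0959]
[ 0.67218391 -0.06986689]
```

View pics/t14.png

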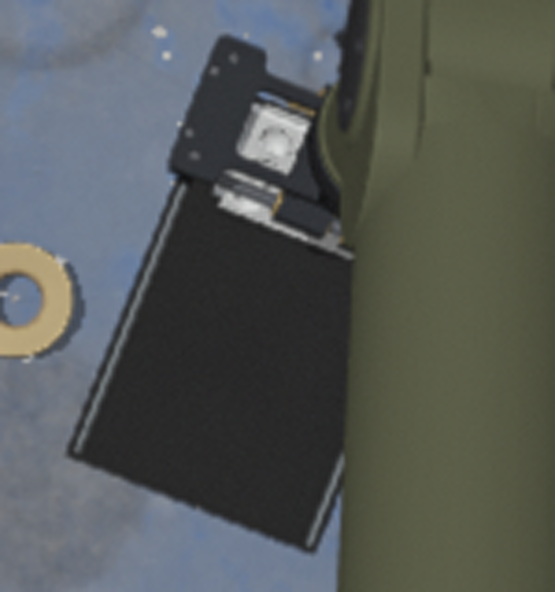

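View pics/s14.png

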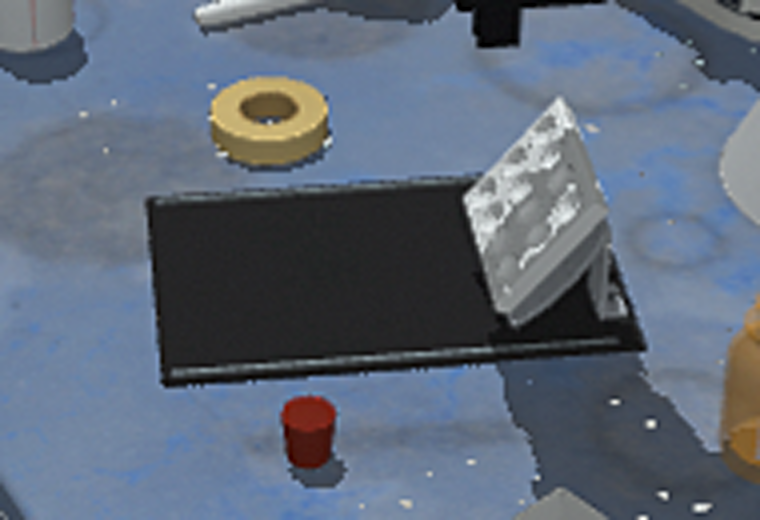

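```bash
python3 -m inch '{"dp":[[0,0.03,0],[0,0.035,0],[0,0.026,0],[0,0,0.02],[0,0,0]],"turn":[0,0,0,0,0]}'
python3 - <<'E'
from h import *
for z in (.1223,.1498): print(z,(proj('side',[.5884,-.0345,z])-[240,230])*4)
p=W((.088,0)); delta((*p,.054-.0275)); 
im=vision.read_camera('side'); cv2.imwrite('pics/s15.png',cv2.resize(im[180:330,290:490],None,fx=4,fy=4,interpolation=2))
from cell import sensors
q=sensors.get_obs()['tool_pos']; print((proj('side',q+[0,0,.0275])-[290,180])*4)
E
```

```text
time_s: 15.78
tool_pos: [0.6684, -0.068, 0.0997]
tool_rot: [-179.7, 0.1, 66.9]
force: [-0.2, 0.3, 1.0]
grip_width: 0.0008
0.1223 [495.25884266  78.21333399]
0.1498 [497.04767051  34.360317  ]
t 15.775 pos [ 0.6684 -0.068   0.0997] rot [-1.7966e+02  7.0000e-02  6.6890e+01] F [-0.2  0.3  1. ] stand [0.0838 0.0003] delta tool [-0.0002  0.0047  0.0732]
[455.9127888  257.31065803]
```

View pics/s15.png

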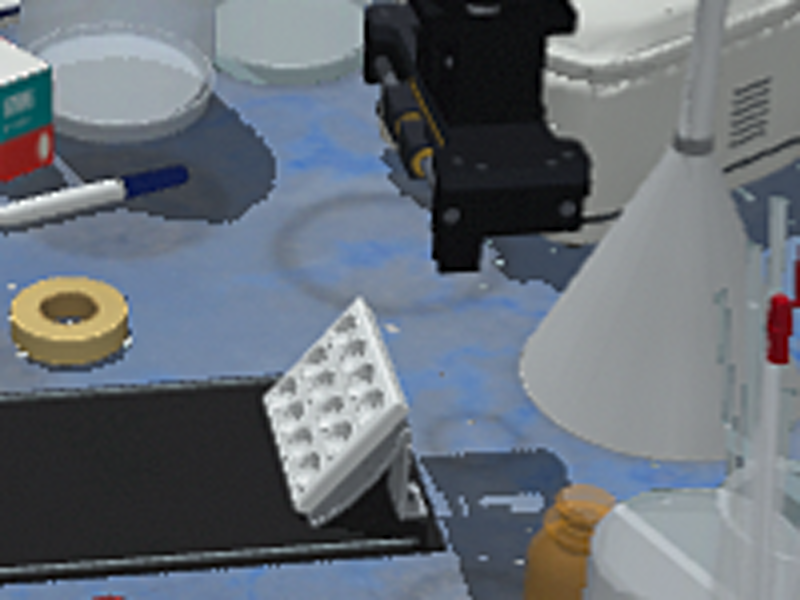

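```bash
python3 -m inch '{"dp":[[0,0,0.02],[0,0,0.025],[0,0,0.02],[0,0,0.008],[0,0,0]],"turn":[0,0,0,0,0]}'
python3 - <<'E'
from h import *
p=W((.088,0)); delta((*p,.026)); 
im=vision.read_camera('side'); cv2.imwrite('pics/s16.png',cv2.resize(im[180:330,290:490],None,fx=4,fy=4,interpolation=2))
E
```

```text
time_s: 16.45
tool_pos: [0.6712, -0.0692, 0.029]
tool_rot: [-180.0, 0.0, 66.9]
force: [0.2, 1.0, -0.6]
grip_width: 0.0003
t 16.45 pos [ 0.6712 -0.0692  0.029 ] rot [-1.7995e+02  2.0000e-02  6.6870e+01] F [ 0.2  1.  -0.6] stand [0.0868 0.0002] delta tool [-0.0002  0.0012  0.003 ]
```

View pics/s16.png

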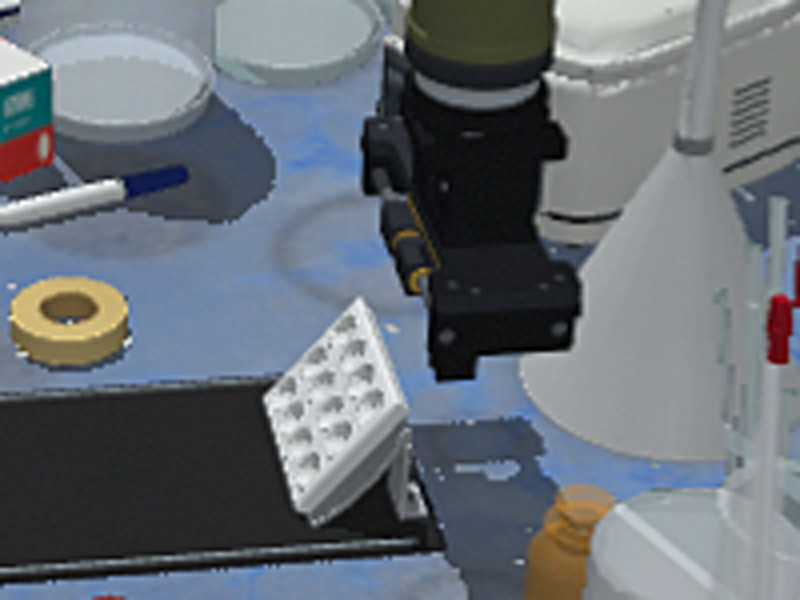

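```bash
python3 -m inch '{"dp":[[0,0,0.004],[0,-0.006,0],[0,-0.006,0],[0,-0.005,0],[0,-0.005,0],[0,-0.005,0],[0,-0.005,0],[0,-0.005,0]],"turn":[0,0,0,0,0,0,0,0]}'
python3 - <<'E'
from h import *
p=W((.001,0)); delta((*p,.026)); 
im=vision.read_camera('side'); cv2.imwrite('pics/s17.png',cv2.resize(im[180:330,290:490],None,fx=4,fy=4,interpolation=2))
E
```

```text
time_s: 17.5
tool_pos: [0.6373, -0.0546, 0.0257]
tool_rot: [180.0, -0.0, 66.9]
force: [1.3, -0.7, 0.3]
grip_width: 0.0002
t 17.5 pos [ 0.6373 -0.0546  0.0257] rot [ 1.7999e+02 -1.0000e-02  6.6860e+01] F [ 1.3 -0.7  0.3] stand [0.0499 0.0002] delta tool [-0.0002 -0.0489 -0.0003]
```

View pics/s17.png

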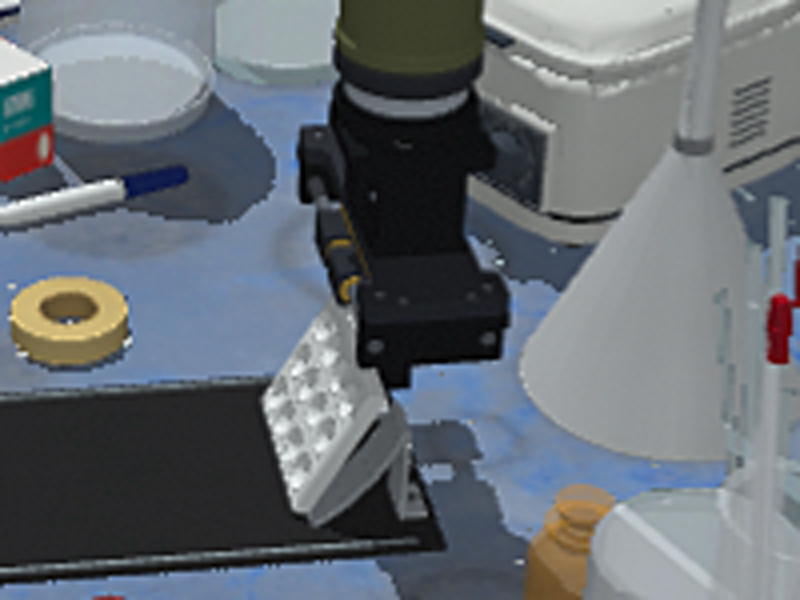

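```bash
python3 -m inch '{"dp":[[0,-0.004,0],[0,-0.004,0],[0,-0.004,0],[0,-0.004,0],[0,-0.004,0],[0,-0.004,0],[0,-0.004,0],[0,0,0]],"turn":[0,0,0,0,0,0,0,0]}'
python3 - <<'E'
from h import *
p=W((.001,0)); delta((*p,.026)); 
im=vision.read_camera('side'); cv2.imwrite('pics/s18.png',cv2.resize(im[180:330,290:490],None,fx=4,fy=4,interpolation=2))
E
```

```text
time_s: 18.55
tool_pos: [0.6115, -0.0435, 0.0256]
tool_rot: [-180.0, -0.0, 66.9]
force: [0.5, 0.0, -0.1]
grip_width: 0.0001
t 18.55 pos [ 0.6115 -0.0435  0.0256] rot [-1.7999e+02 -1.0000e-02  6.6880e+01] F [ 0.5  0.  -0.1] stand [0.0218 0.0003] delta tool [-0.0003 -0.0208 -0.0004]
```

View pics/s18.png

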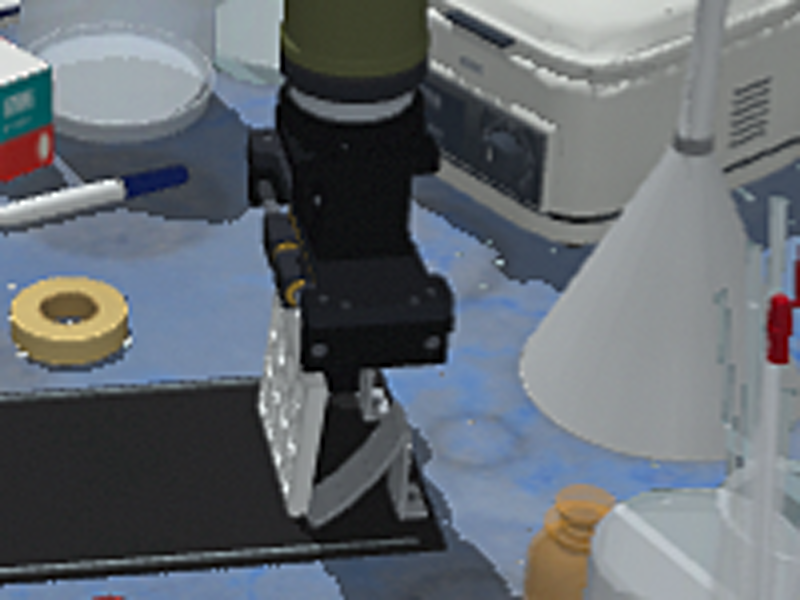

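```bash
python3 -m inch '{"dp":[[0,-0.003,0],[0,-0.003,0],[0,-0.003,0],[0,-0.003,0],[0,-0.003,0],[0,-0.002,0],[0,-0.002,0],[0,0,0]],"turn":[0,0,0,0,0,0,0,0]}'
python3 - <<'E'
from h import *
p=W((.001,0)); delta((*p,.026)); 
im=vision.read_camera('side'); cv2.imwrite('pics/s19.png',cv2.resize(im[180:330,290:490],None,fx=4,fy=4,interpolation=2))
E
```

```text
time_s: 19.6
tool_pos: [0.5942, -0.0362, 0.0256]
tool_rot: [180.0, -0.0, 66.9]
force: [0.1, 0.3, -0.9]
grip_width: 0.0001
t 19.6 pos [ 0.5942 -0.0362  0.0256] rot [ 1.800e+02 -1.000e-02  6.687e+01] F [ 0.1  0.3 -0.9] stand [0.0031 0.0002] delta tool [-0.0002 -0.0021 -0.0004]
```

View pics/s19.png

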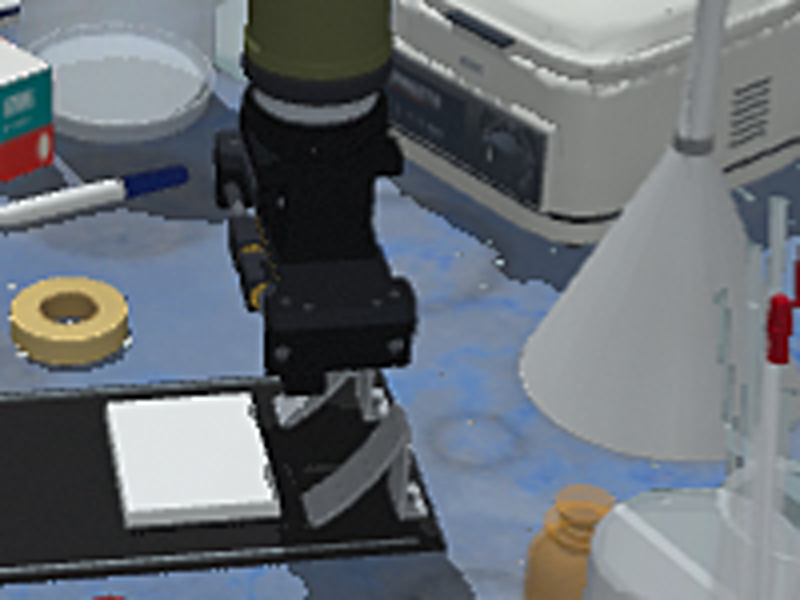

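The plate has flipped: its plain underside is up and it lies flat at crop (195,460), in front of the ramp. Next I'll lift straight up, move away and check.

```bash
python3 -m inch '{"dp":[[0,0.004,-0.03],[0,0,-0.05],[0,0,-0.05],[0,0,0],[0.05,0,0],[0.06,0,0],[0.06,0,0],[0.06,0,0]],"turn":[0,0,0,0,0,0,0,0]}'; python3 -m inch '{"dp":[[0.05,0,0],[0,0,0],[0,0,0]],"turn":[0,0,0]}'
python3 - <<'E'
from h import *
delta((.5,0,.1))
a=vision.read_camera('top'); cv2.imwrite('pics/t20.png',a); b=vision.read_camera('side'); cv2.imwrite('pics/s20.png',b)
m2=((a.min(2)>140)).astype(np.uint8); m2[:215]=0; m2[300:]=0; m2[:,:315]=0; m2[:,400:]=0
cs,_=cv2.findContours(m2,0,2); c=max(cs,key=cv2.contourArea)
bp=cv2.boxPoints(cv2.minAreaRect(c)); w=np.array([onz('top',p,.016) for p in bp]); print([S(p).round(4).tolist() for p in w],[np.linalg.norm(w[i]-w[i-1]).round(4) for i in range(4)])
E
```

```text
time_s: 20.65
tool_pos: [0.6884, 0.1753, 0.1542]
tool_rot: [-179.9, 0.0, 66.9]
force: [-0.1, -0.5, 0.3]
grip_width: 0.0008
time_s: 21.02
tool_pos: [0.7075, 0.2185, 0.154]
tool_rot: [-179.9, 0.1, 66.8]
force: [0.1, -0.2, -0.0]
grip_width: 0.0007
t 21.025 pos [0.7075 0.2185 0.154 ] rot [-1.7995e+02  1.4000e-01  6.6840e+01] F [ 0.1 -0.2 -0. ] stand [0.0068 0.279 ] delta tool [-0.2824 -0.1048  0.0548]
[[-0.0996, 0.0532], [-0.0159, 0.0532], [-0.0156, -0.0302], [-0.0993, -0.0296]] [np.float64(0.0828), np.float64(0.0836), np.float64(0.0834), np.float64(0.0837)]
```

View pics/t20.png

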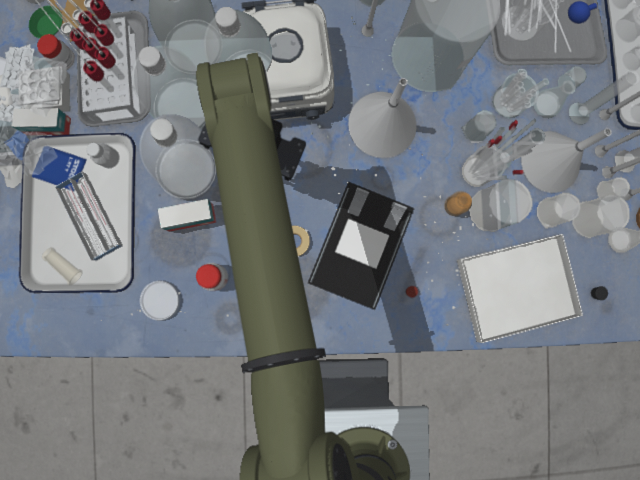

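View pics/s20.png

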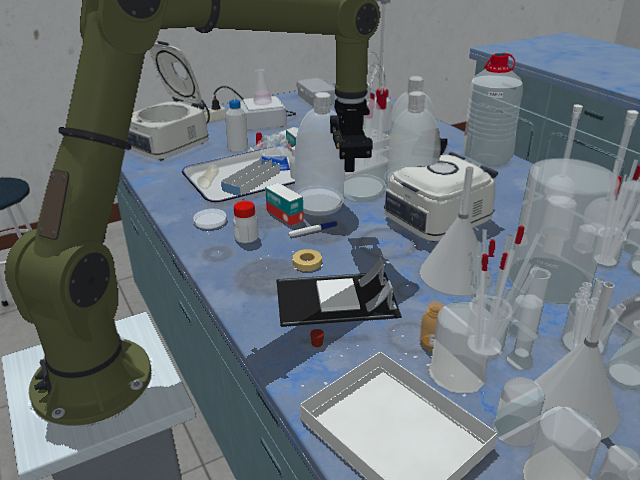

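Run:
```python
from h import *
from cell import env,sensors
a=cv2.imread('pics/t20.png').astype(int); b=cv2.imread('pics/top0.png').astype(int)
def cen(im,lo,hi,box):
    x0,y0,x1,y1=box; s=im[y0:y1,x0:x1]; m=np.all((s>=lo)&(s<=hi),axis=2); ys,xs=np.nonzero(m); return (xs.mean()+x0).round(1),(ys.mean()+y0).round(1)
for n,lo,hi,box in [('stopper',(0,0,80),(60,60,200),(400,280,425,305)),('jar',(0,0,150),(70,70,255),(190,260,228,292)),('amber',(0,60,120),(110,160,230),(440,185,478,222))]:
    print(n,cen(b,lo,hi,box),cen(a,lo,hi,box))
print(sensors.get_obs()['force'], env.sign_off())
```

```text
stopper (np.float64(411.6), np.float64(291.1)) (np.float64(415.4), np.float64(289.8))
jar (np.float64(206.5), np.float64(275.8)) (np.float64(206.9), np.float64(275.7))
amber (np.float64(460.4), np.float64(201.5)) (np.float64(459.3), np.float64(201.9))
the job is handed in; nothing more can be done
[-0.36697575 -0.07821728 -0.20145895] None
```

The spot plate now lies wells-down, flat on the mat in front of the ramp, and I handed the job in at about 21 s of the 58 s allowed. I pushed it up the leaves until it leaned on the crests by itself. Then I pushed its raised edge back from behind the ramp with closed fingers through the slot until it toppled.

**Plate:** The last pictures show the plain underside up. Its length in the stand's x measures 84 mm (expected 85), from 16 to 100 mm before the foot line. An arm shadow cut across it, so I could not measure its full width in y in that picture.

**Contact and forces:** The gripper is clear of everything and the force reads about zero. The highest wrist force in my readings was about 20 N, when the near edge met the foot line.

**Disagreements:**
- **Tool height:** The reported tool height disagreed with the fingertips. By touch on the mat they were about 27 mm higher than reported, and the side camera suggested 22 to 25 mm. My first push therefore passed over the plate without touching it; I then set the height by feel and by picture.
- **Bystanders:** In the top view the jar and amber bottle are within about 1 pixel of where they started. The red stopper's colour centre differs by about 4 pixels. The arm's shadow falls there, and in the side picture the stopper looks to be where it was, so I take this as a shading effect. The tape roll, strip box, Petri dish and marker I checked only by eye, and they look unmoved; the arm partly hides the tape roll in the last top view.

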